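Stand the fallen tumbler up in the carrying tray and lift the tray level

ROBOT

A 6-joint arm with a two-finger parallel gripper is mounted at the origin on the work surface. World frame = base frame: x ahead of the robot, y to its left, z up, the work surface at z = 0. Lengths are in m, angles in rad, forces in N, time in s.
With the tool pointing down it reaches from about 0.325 to 0.775 m from the base axis. Payload 9.3 kg.
Tool frame: the origin (TCP) lies on the centre line of the jaws, within the pads' length; the fingertips stand 17 mm ahead of it and the grasp point (between the pads) lies 2 mm behind it; z points along the fingers, y is the line along which they close (so a half turn about z gives the same grasp; the last joint's range is limited). The gripper opens to 85 mm and grips with 20 to 120 N. Pads are 22 mm wide; open, the fingers measure 114 mm over their backs; the gripper's body (76 mm by 85 mm) begins 54 mm behind the grasp point. The pads swing forward as they close: fully open they stand 13 mm farther back than shut.
Start: joints at [-1.496, 0.259, 0.021, 1.334, 0, 1.418], TCP at [0.124, -0.536, 0.248] pointing down, gripper open.
Joint ranges: [-3.04, 3.04], [-0.91, 1.82], [-1.04, 1.36], [-1.92, 1.95], [-1.52, 1.45], [-3.14, 3.14]. Speed limits (rad/s): [2.22, 2.22, 2.79, 3.14, 3.14, 3.14].

INTERFACE

Orientations are given as a unit quaternion [w, x, y, z].
In Python, from bench import robot, imaging gives the robot as it stands.
- The arm moves only by the tool carry_out, never from a script. Its arguments are lists of equal length, an entry for each row: "gripper": the opening, from 0 (shut) to 1 (fully open); "xyz": the shift along the tool's x, y, z in m, a list of three; "yaw": the turn about the tool's z in degrees. A call has 1 to 20 rows; each row is the pose to reach, as a shift and turn from the pose commanded when the call began, along the tool's axes at that moment; what a row does not reach only later rows make up. A row lasts 1/10 s, in which the tool goes at most 50 mm and 8.59 degrees, less where a joint would pass 70% of its speed; a pose out of reach is approached as far as the arm can. A call with a gripper value outside its range is refused whole. The fingers move at their own pace and stop on an object; "force" is the grip in N (left out, the last holds). Time passes only in rows, so rows that repeat a pose let the fingers close. It gives the time, the measured TCP pose, the force, the opening and the grip force at its end, in the units of the state.
- robot.get_state(): the state, without advancing time (a new reading comes with each control period).
- imaging.read_camera(name): name is "scene" or "side" or "wrist"; returns a dict with "pixels" (384x512x3 uint8, red, green, blue), "mtx" (3x3 intrinsics, pixels), "k1" (the pictures are not rectified: a ray, as slopes to the right and down, at radius r is drawn at 1 + k1 r^2 times it, then the intrinsics apply), "rvec" (rotation vector, rad) and "tvec" (3), from world to camera coordinates, as OpenCV has them. Camera axes: x right, y down, z forward; pixel columns grow to the right and rows downward; lengths in m; the calibration is good to about 2 mm. A picture is of the moment at which its call begins. There is no depth.
- robot.sign_off(): hands the job in; it is judged then, once.
The state is a dict: "clock": time; "qpos": joint angles; "qvel": joint speeds; "tau": joint torques, N m; "ee_pos": TCP position; "orientation": TCP orientation; "wrist_force": force on the tool from outside, world axes, zero at the start; "wrist_torque": the same for the moment, N m; "width": finger opening in m; "gripper_force": force on a finger pad.
Only numpy, scipy, OpenCV 4.12 (cv2) and the standard library are available. Lean on these libraries where they do the work, as an engineer would, in place of code of your own. Each camera call takes 0.05 s, during which the arm holds its last target. There are 200 camera calls.

TASK

The steel tumbler has fallen over in the plastic carrying tray on the tiles. Stand it up on its base on the tray floor and let go of it, then take the tray by its handle, lift it, kept level, and hold it level and still about 10 cm above the tiles, tumbler and katori standing in it, so that the floor below can be wiped. Finish while holding the tray up, and do not disturb the pot lid, katori and soap dish on the pink tub.

Things in the scene. Friction and masses are not known exactly. Their poses are not given: they have to be found in the camera images.
- tray: Blue plastic carrying tray, loose on the tiles (z = 0), 0.45 kg: 380 mm along its x, 210 along y, rim 28 high, walls and floor 4 thick. Origin: centre of the underside; z up. A 28 mm high rib at x = 0 parts it into two halves and carries a rigid arch handle (24 wide in x, uprights at y = +-96 mm). One half (x > 0 or x < 0, varies) holds the tumbler, the other the katori, near the half's middle.
- tray_grip (a point): Centre of the handle's level grip bar, 155 mm above the tray's origin on its z axis; axes as the tray's. The bar is 124 mm long along the tray's y, 18 mm thick along its x (grip it across this, from above, in the middle) and 22 mm tall, top at 166 mm. Open below.
- tumbler: Plain steel tumbler, 110 mm tall, straight cone: outer radius 25 mm at base, 29 at mid-height, 33 at the open mouth, wall 2, 0.12 kg. Origin: on its axis at mid-height; z points from base to mouth. Starts lying in one half, mouth towards the tray's +y (within 0.25 rad), origin 29 mm above the tray floor, axis 4 degrees up towards the mouth. Standing, its origin is 55 mm above the tray floor.
- katori: Small steel bowl standing in the other half of the tray, mouth up, 96 mm across, 40 mm high, about 0.11 kg. Origin: centre of the underside; z up. It stays where it is.
- tub: Pink plastic tub standing fixed on the tiles to the robot's right, 420 mm across, 160 mm high, with a flat rim 28 mm wide. Origin: centre of the underside. Leave it alone.
- pot_lid: Steel rice pot lid, 240 mm across, 43 mm high with its black knob, lying loose on the tub's rim. Origin: centre of the underside. Leave it alone.
- rim_katori: Steel bowl like the one in the tray, standing loose on the tub's rim. Origin: centre of the underside. Leave it alone.
- soap_dish: Grey plastic soap dish, 75 x 110 mm, about 90 mm high with its lid propped half open, standing loose on the tub's rim. Origin: centre of the underside. Leave it alone.
Things that resemble listed ones, but are neither listed nor needed, are in the scene too. What is shaped like the tumbler but yellow is not meant. Leave any green look-alike of the katori alone.

How it is judged:
By the outcome, as a careful person would: the job done as asked, in the order asked, and still so for the second after the job is handed in, while the arm keeps its last pose, push and grip.
It also fails if it takes over 54 s, if anything falls off the work surface, if the arm or the gripper's body presses on something with over 40 N, if the wrist force passes 120 N, or if a joint passes its speed limit or range.

## Working session

There is one attempt and no reset: what is moved stays moved. The work goes in short steps, Python scripts to look and compute and a tool call to move; the robot and the scene stay as the last step left them, time stands still between calls to the robot, and variables do not carry over. Pictures are saved under pics/ and viewed, at most 10 in all, crops included, and the job is handed in when it is done.

Besides the shell and the picture viewer there is one more tool, called as name([rows], argument=value, ...), one row to a line, values as JSON. carry_out: Moves the arm, as the interface text tells. Its arguments: {"type":"object","properties":{"gripper":{"type":"array","items":{"type":"number"}},"xyz":{"type":"array","items":{"type":"array","items":{"type":"number"}}},"yaw":{"type":"array","items":{"type":"number"}},"force":{"type":"number"}},"required":["gripper","xyz","yaw"]}

```bash
mkdir -p pics; ls; cat > h.py <<'E'
import numpy as np, cv2, json
from bench import robot, imaging
def shot(name,fn,crop=None,scale=1):
    c=imaging.read_camera(name); np.savez(f'pics/{fn}.npz',**c)
    im=cv2.cvtColor(c['pixels'],cv2.COLOR_RGB2BGR); save(im,fn,crop,scale); return c
def save(im,fn,crop=None,scale=1):
    if crop: x0,y0,x1,y1=crop; im=im[y0:y1,x0:x1]
    cv2.imwrite(f'pics/{fn}.png',cv2.resize(im,None,fx=scale,fy=scale,interpolation=cv2.INTER_CUBIC))
def cam(c):
    R=cv2.Rodrigues(np.array(c['rvec'],float))[0]; t=np.array(c['tvec'],float).ravel(); return R,t,np.array(c['mtx'],float),float(c['k1'])
def proj(c,P):
    return cv2.projectPoints(np.atleast_2d(np.array(P,float)),np.array(c['rvec'],float),np.array(c['tvec'],float),np.array(c['mtx'],float),np.array([float(c['k1']),0,0,0]))[0][:,0]
def onz(c,uv,z):
    R,t,K,k=cam(c)
    n=cv2.undistortPoints(np.array(uv,float).reshape(-1,1,2),K,np.array([k,0,0,0]))[:,0]
    d=np.c_[n,np.ones(len(n))]@R; o=-R.T@t
    return o+d*((np.broadcast_to(z,len(n))-o[2])/d[:,2])[:,None]
E
python3 - <<'E'
from h import *
a=shot('scene','s0')['pixels'];b=shot('side','d0')['pixels']
w=shot('wrist','w0')['pixels']
s=robot.get_state();print({k:np.round(v,3) for k,v in s.items()})
for n in('s0','d0'):
    c=dict(np.load(f'pics/{n}.npz'));R,t,K,k=cam(c);print(n,-R.T@t,R[2],K[0,0],k)
im=np.vstack([np.hstack([a,b])])
cv2.imwrite('pics/both.png',cv2.resize(cv2.cvtColor(im,cv2.COLOR_RGB2BGR),(800,300)))
E
```

```text
pics
{'clock': np.float64(0.15), 'qpos': array([-1.496,  0.259,  0.021,  1.334, -0.   ,  1.418]), 'qvel': array([ 0.001, -0.003,  0.002,  0.   , -0.001, -0.002]), 'tau': array([ 4.0000e-03, -5.5597e+01,  3.4466e+01,  1.1000e-02, -0.0000e+00,
       -0.0000e+00]), 'ee_pos': array([ 0.124, -0.536,  0.248]), 'orientation': array([-0.   ,  0.994,  0.114,  0.   ]), 'wrist_force': array([ 0.548, -0.387,  0.406]), 'wrist_torque': array([ 0.01 , -0.013, -0.046]), 'gripper_force': np.float64(0.0), 'width': np.float64(0.085)}
s0 [ 1.20830374 -0.94550384  1.04763307] [-0.43652158  0.59780283 -0.67236946] 480.14028371357995 -0.13754773007829305
d0 [0.05571481 0.65907001 0.82733498] [ 0.45026018 -0.65155335 -0.61052764] 376.3329206885718 -0.07765269391114704
```

View pics/s0.png

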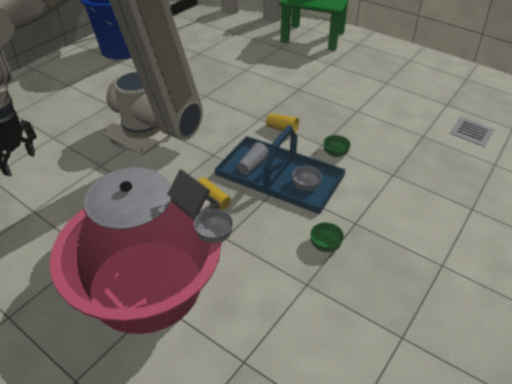

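View pics/d0.png

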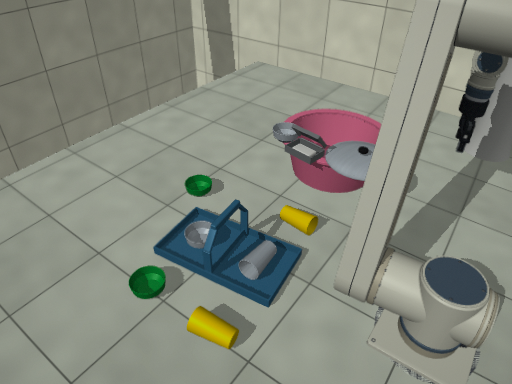

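The lying steel tumbler is at scene (253,158) / side (258,260). Possible mix-ups are the yellow tumblers at scene (282,121) and (213,192), side (300,219) and (213,327). For the tray's katori at scene (306,179) they are the green bowls at (337,145) and (326,236), and the rim katori at (213,225). I choose the grey tumbler inside the blue tray and will check it in a close crop.

```bash
python3 - <<'E'
from h import *
a=cv2.imread('pics/s0.png')[110:220,205:355];b=cv2.imread('pics/d0.png')[195:305,150:310]
a=cv2.resize(a,None,fx=5,fy=5,interpolation=cv2.INTER_CUBIC)
b=cv2.resize(b,None,fx=5,fy=5,interpolation=cv2.INTER_CUBIC)
cv2.imwrite('pics/sc.png',a*1);cv2.imwrite('pics/dc.png',b)
E
```

```text
(no output)
```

View pics/sc.png

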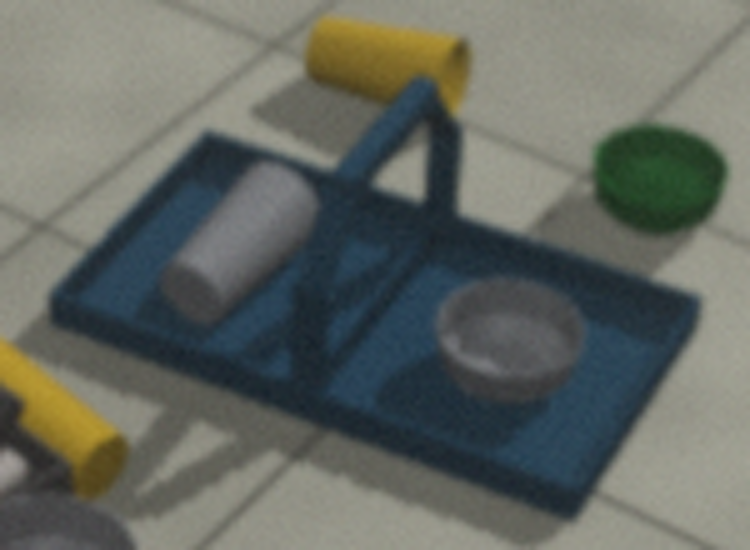

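View pics/dc.png

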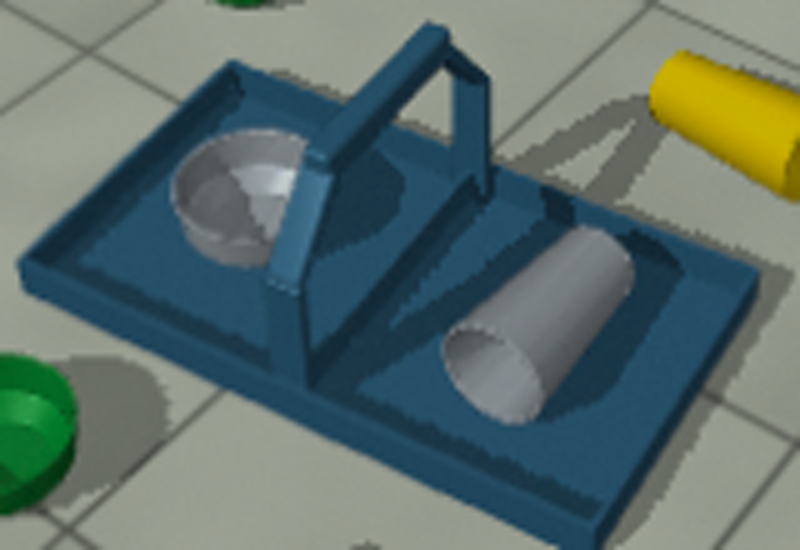

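The crops confirm it: a plain grey tumbler lies in the robot-side half of the tray with its mouth towards the side camera (side crop mouth (495,373), scene crop base (193,293)). The katori is in the other half.

```bash
python3 - <<'E'
from h import *
from scipy.optimize import least_squares
s=dict(np.load('pics/s0.npz'));d=dict(np.load('pics/d0.npz'))
S=np.array([(208,132),(52,298),(698,300),(575,495)])/5+[205,110]
D=np.array([(590,525),(760,273),(20,265),(232,60)])/5+[150,195]
print(onz(s,S,.028).round(3),onz(d,D,.028).round(3))
# order: A(near robot,+y) B(near robot,-y) C(far,+y) D(far,-y)
m=np.array([onz(s,S,.028)[:,:2],onz(d,D,.028)[:,:2]]).mean(0)
loc=np.array([(-.19,.105),(-.19,-.105),(.19,.105),(.19,-.105)])
f=lambda p:(np.c_[loc@np.array([[np.cos(p[2]),np.sin(p[2])],[-np.sin(p[2]),np.cos(p[2])]])+p[:2]]-m).ravel()
r=least_squares(f,[.55,0,0]);print('tray',r.x.round(4),r.fun.round(4))
mo=onz(d,np.array([(495,373)])/5+[150,195],.0368)[0]
ba=onz(s,np.array([(193,293)])/5+[205,110],.029)[0]
print('mouth',mo,'base',ba,np.linalg.norm(mo-ba),np.arctan2(*(mo-ba)[1::-1]))
p=r.x;g=[p[0],p[1],.166];print(proj(s,[g])-[205,110],proj(d,[g]))
R,t,K,k=cam(dict(np.load('pics/w0.npz')));print('wristcam',-R.T@t,R)
E
```

```text
[[ 0.371  0.165  0.028]
 [ 0.399 -0.043  0.028]
 [ 0.743  0.209  0.028]
 [ 0.769  0.002  0.028]] [[ 0.363  0.168  0.028]
 [ 0.383 -0.034  0.028]
 [ 0.729  0.218  0.028]
 [ 0.757  0.009  0.028]]
tray [0.5642 0.0866 0.1232] [-0.0042  0.0012 -0.0022 -0.002   0.0041  0.0008  0.0024  0.    ]
mouth [0.45696185 0.12261557 0.0368    ] base [0.47091427 0.01485428 0.029     ] 0.10894038183148776 1.6995552671913372
[[76.03104587 24.47876956]] [[225.16097297 210.78108264]]
wristcam [ 0.20614041 -0.51568933  0.37333284] [[ 2.25349181e-01 -9.74277761e-01 -7.68670170e-04]
 [-9.21613567e-01 -2.13423771e-01  3.24158492e-01]
 [-3.15984462e-01 -7.23404339e-02 -9.46002474e-01]]
```

carry_out([
  [0,0,-0.05],
  [0,0,-0.1],
  [0,0,-0.15],
  [0,0,-0.17],
  [0.471,-0.548,-0.17],
  [0.471,-0.548,-0.17],
  [0.471,-0.548,-0.17],
  [0.471,-0.548,-0.17],
  [0.471,-0.548,-0.17],
  [0.471,-0.548,-0.17],
  [0.471,-0.548,-0.17],
  [0.471,-0.548,-0.17],
  [0.471,-0.548,-0.17],
  [0.471,-0.548,-0.17],
  [0.471,-0.548,-0.17],
  [0.471,-0.548,-0.17],
  [0.471,-0.548,-0.17],
  [0.471,-0.548,-0.17],
  [0.471,-0.548,-0.17],
  [0.471,-0.548,-0.17],
], gripper=[1,1,1,1,1,1,1,1,1,1,1,1,1,1,1,1,1,1,1,1], yaw=[0,0,0,0,-84,-84,-84,-84,-84,-84,-84,-84,-84,-84,-84,-84,-84,-84,-84,-84], force=20)

```text
clock: 2.15
ee_pos: [0.4602, 0.107, 0.4171]
orientation: [-0.001, 0.661, 0.751, -0.001]
wrist_force: [-0.9, -0.3, 0.3]
width: 0.0856
gripper_force: 0.0
```

```bash
python3 - <<'E'
from h import *
c=shot('wrist','w1',scale=1.5)
s=robot.get_state();print({k:np.round(s[k],4) for k in('clock','qpos','ee_pos','orientation','wrist_force','width')})
R,t,K,k=cam(c);print(-R.T@t,R[2])
E
```

```text
{'clock': np.float64(2.2), 'qpos': array([ 4.7700e-02,  1.2970e-01,  2.8260e-01,  1.7253e+00, -1.0000e-04,
        1.4925e+00]), 'ee_pos': array([0.4596, 0.1056, 0.4175]), 'orientation': array([-6.000e-04,  6.612e-01,  7.502e-01, -6.000e-04]), 'wrist_force': array([-0.8021,  0.5624, -1.5154]), 'width': np.float64(0.0856)}
[0.45007329 0.19122825 0.5427539 ] [ 0.04016739 -0.32259379 -0.94568484]
```

View pics/w1.png

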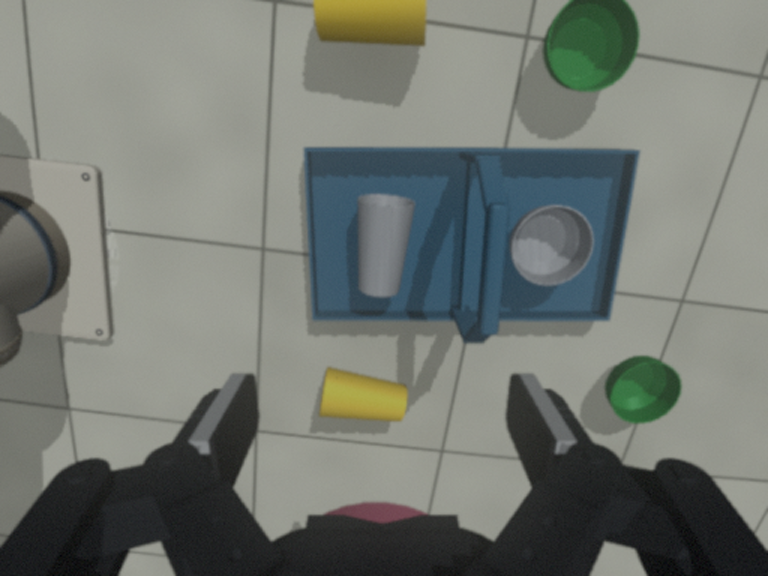

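The wrist picture shows the tray rim corners at (304,149), (638,151), (609,320), (314,320). The tumbler's mouth edge runs (357..414,198) and its base (358..402,293); the katori is at (552,246).

```bash
python3 - <<'E'
from h import *
from scipy.optimize import least_squares
w=dict(np.load('pics/w1.npz'));s=dict(np.load('pics/s0.npz'));d=dict(np.load('pics/d0.npz'))
W=np.array([(304,149),(314,320),(638,151),(609,320)])/1.5
S=np.array([(208,132),(52,298),(698,300),(575,495)])/5+[205,110]
D=np.array([(590,525),(760,273),(20,265),(232,60)])/5+[150,195]
loc=np.array([(-.19,.105),(-.19,-.105),(.19,.105),(.19,-.105)])
def pts(p,l,z):
    c,n=np.cos(p[2]),np.sin(p[2]);return np.c_[l@np.array([[c,n],[-n,c]])+p[:2],np.full(len(l),z)]
f=lambda p:np.r_[(proj(w,pts(p,loc,.028))-W).ravel(),(proj(s,pts(p,loc,.028))-S).ravel(),(proj(d,pts(p,loc,.028))-D).ravel()]
r=least_squares(f,[.56,.087,.12],loss='soft_l1');p=r.x;print('tray',p.round(4),f(p).round(1))
rw=least_squares(lambda p:f(p)[:8],p);print('wrist only',rw.x.round(4),rw.fun.round(1))
# tumbler: centre of silhouette; fit x,y,yaw by silhouette side pts at axis height
q=onz(w,np.array([(357,200),(414,200),(358,290),(402,291)])/1.5,.034);print(q.round(4))
m,b=(q[0]+q[1])/2,(q[2]+q[3])/2;print(m,b,(m+b)/2,np.arctan2(*(m-b)[1::-1]),np.linalg.norm(m-b))
g=np.array([p[0],p[1],0]);ce=((m+b)/2-g)[:2];c,n=np.cos(p[2]),np.sin(p[2]);print('tumbler in tray',ce@[c,n],ce@[-n,c])
E
```

```text
tray [0.5653 0.0862 0.124 ] [-0.6 -0.5 -1.3  0.6  0.9 -0.2 -0.   0.9 -1.3 -1.  -1.7 -1.3  0.3 -1.
 -0.1 -1.  -0.1 -0.3 -0.8 -2.4 -1.8 -2.5 -1.3 -1.7]
wrist only [0.5657 0.0864 0.1264] [-0.5 -0.3 -0.9  0.8  1.1 -0.6  0.4  0.7]
[[0.4302 0.1181 0.034 ]
 [0.495  0.1263 0.034 ]
 [0.4433 0.0095 0.034 ]
 [0.4969 0.0151 0.034 ]]
[0.46261914 0.12219784 0.034     ] [0.4700966  0.01229422 0.034     ] [0.46635787 0.06724603 0.034     ] 1.6387281545044796 0.11015769348485004
tumbler in tray -0.10050771547449688 -0.006614438460321153
```

carry_out([
  [-0.004,0.003,0.05],
  [-0.004,0.003,0.1],
  [-0.004,0.003,0.15],
  [-0.004,0.003,0.2],
  [-0.004,0.003,0.25],
  [-0.004,0.003,0.29],
  [-0.004,0.003,0.32],
  [-0.004,0.003,0.34],
  [-0.004,0.003,0.36],
  [-0.004,0.003,0.375],
  [-0.004,0.003,0.387],
  [-0.004,0.003,0.387],
  [-0.004,0.003,0.387],
  [-0.004,0.003,0.387],
  [-0.004,0.003,0.387],
  [-0.004,0.003,0.387],
  [-0.004,0.003,0.387],
  [-0.004,0.003,0.387],
  [-0.004,0.003,0.387],
  [-0.004,0.003,0.387],
], gripper=[1,1,1,1,1,1,1,1,1,1,1,1,1,0.6,0.6,0.5,0.5,0.5,0.5,0.5], yaw=[2.5,2.5,2.5,2.5,2.5,2.5,2.5,2.5,2.5,2.5,2.5,2.5,2.5,2.5,2.5,2.5,2.5,2.5,2.5,2.5], force=20)

```text
clock: 4.2
ee_pos: [0.4631, 0.1006, 0.0325]
orientation: [0.001, 0.678, 0.735, 0.0]
wrist_force: [-2.2, -2.5, 8.0]
width: 0.0646
gripper_force: 19.9
```

carry_out([
  [0,0,-0.01],
  [0,0,-0.02],
  [0,0,-0.03],
  [0,0,-0.045],
  [0,0,-0.06],
  [0,0,-0.075],
  [0,0,-0.09],
  [0,0,-0.1],
  [0,0,-0.1],
  [0,0,-0.1],
  [0,0,-0.1],
], gripper=[0.5,0.5,0.5,0.5,0.5,0.5,0.5,0.5,0.5,0.5,0.5], yaw=[0,0,0,0,0,0,0,0,0,0,0])

```text
clock: 5.3
ee_pos: [0.4623, 0.1008, 0.1306]
orientation: [-0.0, 0.678, 0.735, -0.0]
wrist_force: [-0.1, -0.3, -0.9]
width: 0.0642
gripper_force: 22.4
```

```bash
python3 - <<'E'
from h import *
a=shot('scene','s2')['pixels'];b=shot('side','d2')['pixels']
f=lambda im,x,y:cv2.resize(cv2.cvtColor(im,cv2.COLOR_RGB2BGR)[y:y+140,x:x+130],None,fx=3,fy=3,interpolation=cv2.INTER_CUBIC)
cv2.imwrite('pics/m2.png',np.hstack([f(a,205,80),f(b,190,170)]))
s=robot.get_state();print(s['wrist_force'],s['width'],s['ee_pos'])
E
```

```text
[ 0.13224352  0.06973995 -0.21386045] 0.06365076250187317 [0.46240383 0.1008133  0.13066514]
```

View pics/m2.png

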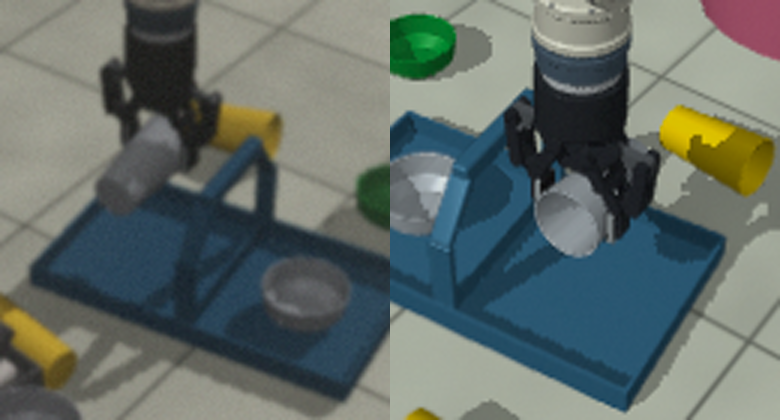

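The side crop shows the tumbler held level, mouth at about (570,222), and it does not swing down by itself. I'll use the handle bar as a rest: bring the mouth's underside onto the bar and lower the grip beside it, so that the mouth pivots up.

carry_out([
  [0,0,-0.04],
  [0,0,-0.08],
  [0,0,-0.12],
  [-0.004,0.02,-0.12],
  [-0.008,0.04,-0.12],
  [-0.011,0.06,-0.12],
  [-0.015,0.08,-0.12],
  [-0.018,0.1,-0.12],
  [-0.022,0.126,-0.12],
  [-0.022,0.126,-0.12],
  [-0.022,0.126,-0.12],
  [-0.022,0.126,-0.12],
  [-0.022,0.126,-0.12],
  [-0.022,0.126,-0.12],
  [-0.022,0.126,-0.12],
  [-0.022,0.126,-0.12],
  [-0.022,0.126,-0.12],
  [-0.022,0.126,-0.12],
], gripper=[0.5,0.5,0.5,0.5,0.5,0.5,0.5,0.5,0.5,0.5,0.5,0.5,0.5,0.5,0.5,0.5,0.5,0.5], yaw=[0,0,0,-8,-16,-24,-32,-40,-48,-56,-64,-72,-80,-88,-92.6,-92.6,-92.6,-92.6])

```text
clock: 7.2
ee_pos: [0.5901, 0.0889, 0.251]
orientation: [-0.0, -0.061, 0.998, -0.0]
wrist_force: [0.2, 0.7, -1.9]
width: 0.0639
gripper_force: 22.8
```

```bash
python3 - <<'E'
from h import *
c=shot('wrist','w3');b=shot('side','d3')
f=lambda im:cv2.cvtColor(im,cv2.COLOR_RGB2BGR)
cv2.imwrite('pics/m3.png',np.hstack([cv2.resize(f(c['pixels']),(400,300)),cv2.resize(f(b['pixels'])[130:280,140:340],(400,300))]))
s=robot.get_state();print(s['wrist_force'],s['width'],s['ee_pos'],2*np.arctan2(s['orientation'][2],s['orientation'][1]),s['qpos'])
p=[.5655,.0864,.125];T=s['ee_pos'][:2]-np.array(p[:2]);print('local',T@[np.cos(p[2]),np.sin(p[2])],T@[-np.sin(p[2]),np.cos(p[2])])
E
```

```text
[ 0.54714191 -0.16745244 -1.40583647] 0.06383093512194818 [0.59008155 0.08889699 0.25117547] 3.2652511630605505 [ 8.97217844e-03  3.39030366e-01  1.44258649e-01  1.37619398e+00
 -3.01891520e-06 -1.14686331e-01]
local 0.024701069198780713 -0.0005871950382029612
```

View pics/m3.png

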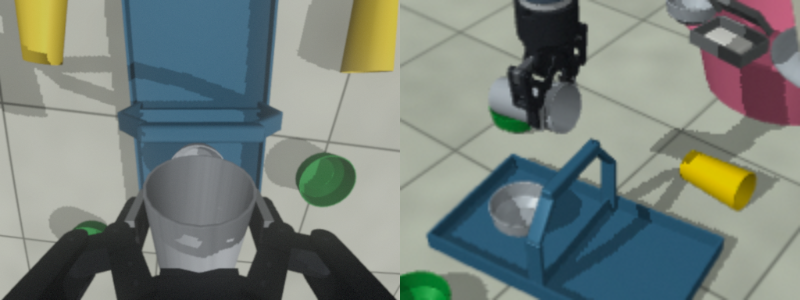

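carry_out([
  [0,0,0.02],
  [0.001,0,0.04],
  [0.001,0,0.05],
  [0.001,0,0.056],
  [-0.003,0,0.0585],
  [-0.007,0,0.061],
  [-0.01,0,0.0645],
  [-0.013,0,0.068],
  [-0.0155,0,0.072],
  [-0.0175,0,0.076],
  [-0.0175,0,0.076],
  [-0.0175,0,0.076],
], gripper=[0.5,0.5,0.5,0.5,0.5,0.5,0.5,0.5,0.5,0.5,0.5,0.5], yaw=[0,0,0,0,0,0,0,0,0,0,0,0])

```text
clock: 8.5
ee_pos: [0.6093, 0.0916, 0.1762]
orientation: [0.002, -0.062, 0.998, 0.0]
wrist_force: [6.4, 4.7, 3.5]
width: 0.0642
gripper_force: 28.1
```

```bash
python3 - <<'E'
from h import *
c=shot('wrist','w4');b=shot('side','d4')
f=lambda im:cv2.cvtColor(im,cv2.COLOR_RGB2BGR)
cv2.imwrite('pics/m4.png',np.hstack([cv2.resize(f(c['pixels']),(400,300)),cv2.resize(f(b['pixels'])[130:280,140:340],(400,300))]))
s=robot.get_state();print(s['wrist_force'],s['wrist_torque'],s['width'],s['ee_pos'])
E
```

```text
[6.22074522 3.26749147 4.42206202] [ 0.77152071 -1.09218364 -0.13216211] 0.06404174358810709 [0.60931417 0.09160914 0.17627145]
```

View pics/m4.png

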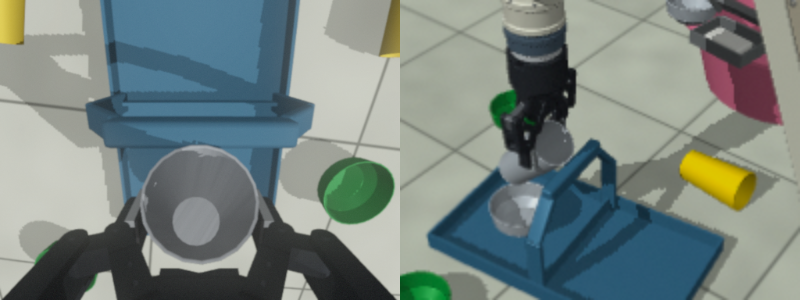

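carry_out([
  [-0.001,0,0.0045],
  [-0.002,0,0.009],
  [-0.002,0,0.0135],
  [-0.0015,0,0.018],
  [-0.0005,0,0.0225],
  [0.001,0,0.027],
  [0.002,0,0.027],
  [-0.008,0,0.022],
  [-0.018,0,0.01],
  [-0.018,0,-0.03],
  [-0.018,0,-0.07],
  [-0.018,0,-0.11],
  [-0.018,0,-0.155],
  [-0.018,0,-0.155],
], gripper=[0.5,0.5,0.5,0.5,0.5,0.5,0.5,0.5,0.5,0.5,0.5,0.5,0.5,0.5], yaw=[0,0,0,0,0,0,0,0,0,0,0,0,0,0])

```text
clock: 10.0
ee_pos: [0.6261, 0.0933, 0.3364]
orientation: [0.004, -0.062, 0.998, -0.0]
wrist_force: [-0.4, -0.4, -1.3]
width: 0.0632
gripper_force: 22.2
```

```bash
python3 - <<'E'
from h import *
c=shot('wrist','w5');a=shot('scene','s5')['pixels'];b=shot('side','d5')['pixels']
f=lambda im:cv2.cvtColor(im,cv2.COLOR_RGB2BGR)
top=np.hstack([cv2.resize(f(c['pixels']),(400,300)),cv2.resize(f(b)[110:275,140:360],(400,300))])
bot=np.hstack([cv2.resize(f(a)[70:220,200:400],(400,300)),cv2.resize(f(c['pixels'])[0:192,128:384],(400,300))])
cv2.imwrite('pics/m5.png',np.vstack([top,bot]))
s=robot.get_state();print(s['wrist_force'],s['wrist_torque'],s['width'],s['ee_pos'],s['orientation'])
E
```

```text
[ 0.06005521 -0.28344255 -2.00695755] [ 0.0060987  -0.00539831 -0.0132506 ] 0.06326804187840943 [0.62507766 0.09327141 0.32923915] [-8.03185549e-04 -6.23652187e-02  9.98053071e-01 -3.15966999e-05]
```

View pics/m5.png

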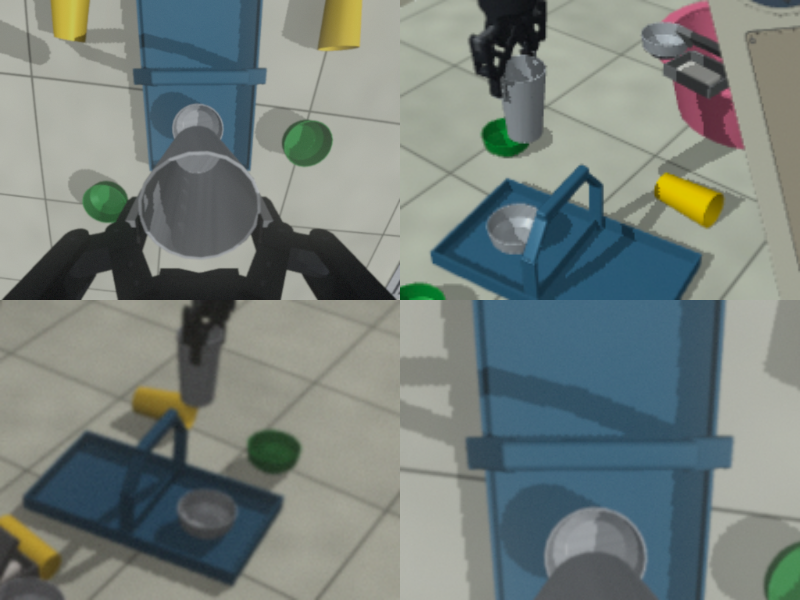

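The tumbler now hangs nearly upright in the gripper, mouth up at wrist panel (199,207) and its base's far edge at about (198,127). The katori still stands in its half. Next I check its tilt and whether the tray shifted.

```bash
python3 - <<'E'
from h import *
L=lambda n:dict(np.load(f'pics/{n}.npz'))
for n0,n1,pts in (('s0','s5',[(246.6,136.4),(215.4,169.6),(344.6,170),(320,209)]),('d0','d5',[(268,300),(302,249.6),(154,248),(196.4,207)])):
    a,b=L(n0)['pixels'],L(n1)['pixels']
    for u,v in pts:
        u0,v0=round(u),round(v);t=a[v0-9:v0+10,u0-9:u0+10];r=b[v0-19:v0+20,u0-19:u0+20]
        m=cv2.matchTemplate(r,t,cv2.TM_CCOEFF_NORMED);_,mx,_,l=cv2.minMaxLoc(m)
        z=[onz(L(n0),[(u,v)],.028)[0],onz(L(n0),[(u+l[0]-10,v+l[1]-10)],.028)[0]]
        print(n0,l[0]-10,l[1]-10,round(mx,2),(z[1]-z[0])[:2].round(4))
w=L('w5');s=robot.get_state();g=s['ee_pos']+[0,0,.003];f=s['orientation'];y=2*np.arctan2(f[2],f[1]);ux=np.array([np.cos(y),np.sin(y),0]);uy=np.array([ux[1],-ux[0],0])
for th in (70,80,90,100):
    c,n=np.cos(np.radians(th)),np.sin(np.radians(th));ax=c*ux+n*np.array([0,0,1]);e=n*ux-c*np.array([0,0,1])
    C=lambda t,r:[g+t*ax+r*(np.cos(k)*e+np.sin(k)*uy) for k in (0,np.pi/2,np.pi,-np.pi/2)]
    print(th,'mouth',(proj(w,C(.021,.033))/1.28).round(0).tolist(),'base',(proj(w,C(-.089,.025))/1.28).round(0).tolist())
E
```

```text
s0 -3 -1 0.95 [-0.0123 -0.0016]
s0 -3 -1 0.99 [-0.0112 -0.0019]
s0 -3 -1 0.97 [-0.0105 -0.0014]
s0 -4 -1 0.99 [-0.012  -0.0035]
d0 4 2 0.97 [-0.0116 -0.001 ]
d0 4 1 0.99 [-0.0114 -0.0035]
d0 3 2 0.99 [-0.0128  0.0001]
d0 3 1 1.0 [-0.0113 -0.0022]
70 mouth [[197.0, 154.0], [256.0, 212.0], [197.0, 271.0], [139.0, 212.0]] base [[198.0, 160.0], [222.0, 184.0], [198.0, 208.0], [174.0, 184.0]]
80 mouth [[197.0, 162.0], [256.0, 219.0], [197.0, 270.0], [139.0, 219.0]] base [[198.0, 146.0], [222.0, 169.0], [198.0, 193.0], [174.0, 169.0]]
90 mouth [[197.0, 172.0], [255.0, 224.0], [198.0, 268.0], [139.0, 224.0]] base [[198.0, 131.0], [223.0, 155.0], [198.0, 177.0], [174.0, 155.0]]
100 mouth [[197.0, 184.0], [255.0, 229.0], [198.0, 264.0], [140.0, 229.0]] base [[198.0, 117.0], [223.0, 141.0], [198.0, 162.0], [173.0, 141.0]]
```

carry_out([
  [0.03,0,0],
  [0.07,0,0],
  [0.11,0,0],
  [0.15,0,0],
  [0.177,0,0],
  [0.177,0,0.02],
  [0.177,0,0.06],
  [0.177,0,0.1],
  [0.177,0,0.14],
  [0.177,0,0.17],
  [0.177,0,0.195],
  [0.177,0,0.21],
  [0.177,0,0.22],
  [0.177,0,0.226],
  [0.177,0,0.23],
  [0.177,0,0.23],
  [0.177,0,0.23],
], gripper=[0.5,0.5,0.5,0.5,0.5,0.5,0.5,0.5,0.5,0.5,0.5,0.5,0.5,0.5,0.5,0.5,0.5], yaw=[0,0,0,0,0,0,0,0,0,0,0,0,0,0,0,0,0])

```text
clock: 11.85
ee_pos: [0.4499, 0.0713, 0.1007]
orientation: [0.0, -0.062, 0.998, -0.0]
wrist_force: [0.7, -0.1, -1.4]
width: 0.0632
gripper_force: 21.7
```

carry_out([
  [0,0,0.002],
  [0,0,0.004],
  [0,0,0.006],
  [0,0,0.008],
  [0,0,0.01],
  [0,0,0.01],
  [0,0,0.01],
], gripper=[0.5,0.5,0.5,0.5,0.5,0.5,0.5], yaw=[0,0,0,0,0,0,0])

```text
clock: 12.55
ee_pos: [0.4532, 0.071, 0.093]
orientation: [0.004, -0.062, 0.998, -0.0]
wrist_force: [4.6, -0.7, 21.2]
width: 0.0631
gripper_force: 22.0
```

carry_out([
  [-0.001,0,-0.005],
  [-0.001,0,-0.006],
  [-0.001,0,-0.006],
  [-0.001,0,-0.006],
  [-0.001,0,-0.006],
  [-0.001,0,-0.006],
  [-0.001,0,-0.006],
  [-0.001,0,-0.02],
  [-0.001,0,-0.04],
  [-0.001,0,-0.07],
  [-0.001,0,-0.11],
  [-0.001,0,-0.15],
  [-0.001,0,-0.19],
  [-0.001,0,-0.22],
  [-0.001,0,-0.22],
], gripper=[0.5,0.5,1,1,1,1,1,1,1,1,1,1,1,1,1], yaw=[0,0,0,0,0,0,0,0,0,0,0,0,0,0,0])

```text
clock: 14.05
ee_pos: [0.4518, 0.0714, 0.314]
orientation: [0.003, -0.062, 0.998, -0.0]
wrist_force: [-0.2, -0.6, -0.6]
width: 0.0856
gripper_force: 0.0
```

```bash
python3 - <<'E'
from h import *
c=shot('wrist','w6');a=shot('scene','s6')['pixels'];b=shot('side','d6')['pixels']
f=lambda im:cv2.cvtColor(im,cv2.COLOR_RGB2BGR)
top=np.hstack([cv2.resize(f(c['pixels']),(400,300)),cv2.resize(f(b)[150:315,130:350],(400,300))])
bot=np.hstack([cv2.resize(f(a)[90:240,190:390],(400,300)),cv2.resize(f(c['pixels'])[0:240,96:416],(400,300))])
cv2.imwrite('pics/m6.png',np.vstack([top,bot]))
L=lambda n:dict(np.load(f'pics/{n}.npz'))
for n0,n1,pts in (('s0','s6',[(246.6,136.4),(215.4,169.6),(344.6,170),(320,209)]),('d0','d6',[(268,300),(302,249.6),(154,248),(196.4,207)])):
    a,b=L(n0)['pixels'],L(n1)['pixels']
    for u,v in pts:
        u0,v0=round(u),round(v);t=a[v0-9:v0+10,u0-9:u0+10];r=b[v0-19:v0+20,u0-19:u0+20]
        m=cv2.matchTemplate(r,t,cv2.TM_CCOEFF_NORMED);_,mx,_,l=cv2.minMaxLoc(m)
        z=[onz(L(n0),[(u,v)],.028)[0],onz(L(n0),[(u+l[0]-10,v+l[1]-10)],.028)[0]]
        print(n0,l[0]-10,l[1]-10,round(mx,2),(z[1]-z[0])[:2].round(4))
s=robot.get_state();print(s['ee_pos'],s['orientation'],s['width'],s['clock'])
E
```

```text
s0 -2 -6 0.93 [-0.0279  0.0251]
s0 -3 -1 0.99 [-0.0112 -0.0019]
s0 -3 -1 0.97 [-0.0105 -0.0014]
s0 -4 -1 0.99 [-0.012  -0.0035]
d0 4 2 0.97 [-0.0116 -0.001 ]
d0 4 1 0.88 [-0.0114 -0.0035]
d0 3 2 0.99 [-0.0128  0.0001]
d0 3 1 0.99 [-0.0113 -0.0022]
[0.45043792 0.07140085 0.3094528 ] [-4.93409693e-04 -6.23620606e-02  9.98053469e-01  4.98188684e-05] 0.08538644384966725 14.2
```

View pics/m6.png

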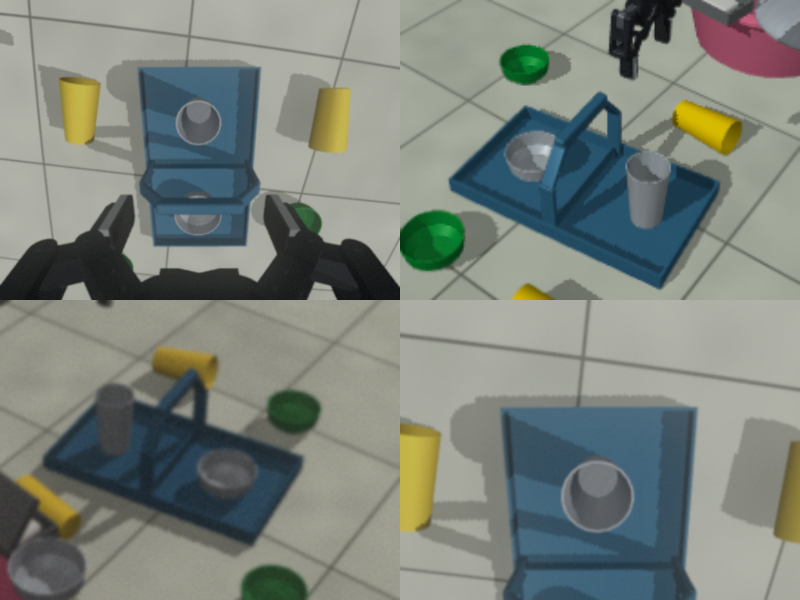

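The tumbler stands upright in the tray (wrist panel (198,122)) with the katori beside it, and the tub things look untouched. The tray has slid about 12 mm in −x. Next is the handle.

carry_out([
  [-0.03,0,0],
  [-0.06,0,0],
  [-0.09,0,0],
  [-0.104,0,0],
  [-0.104,0,0],
  [-0.104,0,0],
  [-0.104,0,0],
  [-0.104,0,0],
  [-0.104,0,0],
  [-0.104,0,0],
  [-0.104,0,0.02],
  [-0.104,0,0.05],
  [-0.104,0,0.08],
  [-0.104,0,0.11],
  [-0.104,0,0.135],
  [-0.104,0,0.15],
  [-0.104,0,0.1575],
  [-0.104,0,0.1575],
], gripper=[1,1,1,1,1,1,1,1,1,1,1,1,1,1,1,1,1,1], yaw=[8.5,17,25.5,34,42.5,51,59.5,68,76.5,85,90,90,90,90,90,90,90,90])

```text
clock: 16.0
ee_pos: [0.553, 0.0843, 0.1511]
orientation: [-0.001, 0.662, 0.75, -0.001]
wrist_force: [0.4, 0.2, -0.5]
width: 0.0856
gripper_force: 0.0
```

```bash
python3 - <<'E'
from h import *
c=shot('wrist','w7');s=robot.get_state();print(s['ee_pos'],s['orientation'],s['wrist_force'],s['qpos'][5])
# bar top edges: bluish & brightest band; profile along row crossing bar near its middle
p=[.5539,.0845,.125];ux=np.array([np.cos(p[2]),np.sin(p[2]),0]);uy=np.array([-ux[1],ux[0],0]);o=np.array([p[0],p[1],.166])
print(s['ee_pos'][:2]-o[:2])
for y in (.03,.045):
    xs=np.arange(-.03,.0301,.003);uv=proj(c,[o+x*ux+y*uy for x in xs]).astype(np.float32)
    v=cv2.remap(c['pixels'],uv[:,0].copy(),uv[:,1].copy(),cv2.INTER_LINEAR)[:,0]
    print(uv[0].round(),uv[-1].round());print([(round(x*1000),int(q.sum())) for x,q in zip(xs,v)])
E
```

```text
[0.55354659 0.08435998 0.15223643] [-5.56332622e-04  6.61623254e-01  7.49836076e-01 -4.67356028e-04] [ 0.11373756  0.96776885 -0.12173391] 1.4473175666518567
[-0.00035341 -0.00014002]
[184. 229.] [327. 229.]
[(-30, 347), (-27, 348), (-24, 273), (-21, 270), (-18, 268), (-15, 348), (-12, 349), (-9, 283), (-6, 345), (-3, 352), (0, 362), (3, 363), (6, 319), (9, 356), (12, 347), (15, 287), (18, 293), (21, 302), (24, 292), (27, 368), (30, 483)]
[181. 195.] [330. 195.]
[(-30, 353), (-27, 352), (-24, 346), (-21, 273), (-18, 271), (-15, 273), (-12, 291), (-9, 286), (-6, 347), (-3, 354), (0, 357), (3, 361), (6, 316), (9, 356), (12, 360), (15, 367), (18, 326), (21, 303), (24, 527), (27, 542), (30, 568)]
```

The bar is centred under the jaws to within about 2 mm. Now close, then firm up the grip.

carry_out([
  [0,0,0],
  [0,0,0],
  [0,0,0],
  [0,0,0],
  [0,0,0],
  [0,0,0],
  [0,0,0],
  [0,0,0],
  [0,0,0],
  [0,0,0],
  [0,0,0],
  [0,0,0],
], gripper=[0.5,0.4,0.3,0.25,0.2,0.15,0.1,0.1,0,0,0,0], yaw=[0,0,0,0,0,0,0,0,0,0,0,0], force=25)

```text
clock: 17.25
ee_pos: [0.5536, 0.0843, 0.1531]
orientation: [0.0, 0.662, 0.75, -0.0]
wrist_force: [-3.8, -0.7, 5.8]
width: 0.0178
gripper_force: 25.5
```

carry_out([
  [0,0,0],
  [0,0,0],
  [0,0,0],
  [0,0,0],
], gripper=[0,0,0,0], yaw=[0,0,0,0], force=100)

```text
clock: 17.65
ee_pos: [0.5538, 0.0843, 0.1534]
orientation: [0.0, 0.662, 0.75, 0.0]
wrist_force: [-3.3, -0.4, 7.1]
width: 0.0168
gripper_force: 99.4
```

carry_out([
  [0,0,-0.001],
  [0,0,-0.003],
  [0,0,-0.006],
  [0,0,-0.01],
  [0,0,-0.015],
  [0,0,-0.021],
  [0,0,-0.028],
  [0,0,-0.035],
  [0,0,-0.042],
  [0,0,-0.049],
  [0,0,-0.056],
  [0,0,-0.063],
  [0,0,-0.07],
  [0,0,-0.077],
  [0,0,-0.084],
  [0,0,-0.09],
  [0,0,-0.095],
  [0,0,-0.099],
  [0,0,-0.101],
  [0,0,-0.102],
], gripper=[0,0,0,0,0,0,0,0,0,0,0,0,0,0,0,0,0,0,0,0], yaw=[0,0,0,0,0,0,0,0,0,0,0,0,0,0,0,0,0,0,0,0])

```text
clock: 19.65
ee_pos: [0.5539, 0.0843, 0.2549]
orientation: [-0.0, 0.662, 0.75, 0.0]
wrist_force: [0.3, -1.1, -5.2]
width: 0.0163
gripper_force: 97.7
```

carry_out([
  [0,0,0],
  [0,0,0],
  [0,0,0],
  [0,0,0],
  [0,0,0],
  [0,0,0],
  [0,0,0],
  [0,0,0],
  [0,0,0],
  [0,0,0],
], gripper=[0,0,0,0,0,0,0,0,0,0], yaw=[0,0,0,0,0,0,0,0,0,0])

```text
clock: 20.65
ee_pos: [0.5539, 0.0844, 0.2548]
orientation: [-0.0, 0.662, 0.75, 0.0]
wrist_force: [-0.2, 0.8, -4.9]
width: 0.0166
gripper_force: 97.7
```

```bash
python3 - <<'E'
from h import *
a=shot('scene','s8');b=shot('side','d8');s=robot.get_state();print({k:np.round(s[k],4) for k in('clock','qvel','ee_pos','orientation','wrist_force','wrist_torque','width','gripper_force')})
p=[s['ee_pos'][0],s['ee_pos'][1],.125];c,n=np.cos(.125),np.sin(.125)
loc=np.array([(-.19,.105),(-.19,-.105),(.19,.105),(.19,-.105)]);P=np.c_[loc@np.array([[c,n],[-n,c]])+p[:2],np.full(4,s['ee_pos'][2]-.1534+.028)]
for n0,cam_,pts in (('s0',a,[(246.6,136.4),(215.4,169.6),(344.6,170),(320,209)]),('d0',b,[(268,300),(302,249.6),(154,248),(196.4,207)])):
    t0=cv2.cvtColor(np.load(f'pics/{n0}.npz')['pixels'],cv2.COLOR_RGB2GRAY);im=cv2.cvtColor(cam_['pixels'],cv2.COLOR_RGB2GRAY)
    for (u,v),e in zip(pts,proj(cam_,P)):
        u0,v0=round(u),round(v);x,y=e.round().astype(int);t=t0[v0-8:v0+9,u0-8:u0+9];r=im[y-18:y+19,x-18:x+19]
        m=cv2.matchTemplate(r,t,cv2.TM_CCOEFF_NORMED);_,mx,_,l=cv2.minMaxLoc(m);print(n0,'residual px',np.array([x+l[0]-10-u0+u,y+l[1]-10-v0+v])-e,round(mx,2))
E
```

```text
{'clock': np.float64(20.75), 'qvel': array([-0.0003,  0.0017, -0.0002,  0.001 , -0.0001,  0.0017]), 'ee_pos': array([0.5539, 0.0843, 0.2548]), 'orientation': array([0.    , 0.6616, 0.7498, 0.    ]), 'wrist_force': array([ 0.8459, -0.3044, -6.2747]), 'wrist_torque': array([-0.0256, -0.0454,  0.0131]), 'width': np.float64(0.0165), 'gripper_force': np.float64(97.6565)}
s0 residual px [ 2.47260705 -5.43253077] 0.95
s0 residual px [2.44823558 0.84477435] 0.96
s0 residual px [ 5.08130907 -2.55942247] 0.97
s0 residual px [1.35154967 1.23259709] 0.96
d0 residual px [-0.87890769  0.51481148] 0.95
d0 residual px [-4.46303832  1.82450501] 0.82
d0 residual px [1.27173918 2.97904605] 0.98
d0 residual px [ 0.04572917 -8.46415248] 0.93
```

```bash
cat > t.py <<'E'
from h import *
from scipy.optimize import least_squares
from scipy.spatial.transform import Rotation as Ro
B=np.array([(x,y,z) for x in(-.19,.19) for y in(-.105,.105) for z in(0,.028)])
def hullpts(n):
    c=dict(np.load(f'pics/{n}.npz'));h=cv2.cvtColor(c['pixels'],cv2.COLOR_RGB2HSV)
    m=cv2.inRange(h,(95,90,20),(112,255,255));k,l,st,ce=cv2.connectedComponentsWithStats(m)
    # component nearest the tray
    i=1+np.argmax(st[1:,4]);ys,xs=np.nonzero(l==i);return c,np.c_[xs,ys].astype(float),st[i]
dirs=[np.array([np.cos(a),np.sin(a)]) for a in np.radians([-10,0,15,30,50,70,90,110,130,150,165,180,190])]
def fit(ns,x0):
    data=[hullpts(n)[:2] for n in ns]
    for n in ns: print(n,hullpts(n)[2])
    ob=[[ (X@d).max() for d in dirs] for c,X in data]
    def f(p):
        P=Ro.from_euler('ZYX',p[3:]).apply(B)+p[:3]
        return np.concatenate([[(proj(c,P)@d).max() for d in dirs]-np.array(o) for (c,_),o in zip(data,ob)])
    r=least_squares(f,x0,loss='soft_l1',x_scale=[.01]*6,diff_step=1e-4);print(ns,r.x[:3].round(4),'yaw,pitch,roll deg',np.degrees(r.x[3:]).round(2));print(f(r.x).round(1))
fit(['s0','d0'],[.5655,.0864,.0,.125,0.001,0.001])
fit(['s8','d8'],[.554,.0845,.1,.125,0.001,0.001])
E
python3 t.py
```

```text
s0 [ 216  127  128   85 3452]
d0 [ 154  200  148  107 6685]
['s0', 'd0'] [0.5609 0.0868 0.0105] yaw,pitch,roll deg [ 5.64  2.39 -6.33]
[ 1.   1.1  0.9  1.6  0.5  0.5  0.1 -0.2 -1.7  0.5  1.7  2.8  4.1  2.5
  1.4  1.  -0.9 -0.1  0.2  0.5  0.   0.5  0.1  0.   0.7  0.4]
s8 [ 212  104  134   81 3662]
d8 [ 151  178  158  106 7179]
['s8', 'd8'] [0.5506 0.0871 0.1125] yaw,pitch,roll deg [ 5.13  2.59 -5.99]
[ 0.1  0.4  0.8  2.6 -0.4  0.5  1.4 -1.1 -0.6  0.9  1.9  2.8  4.3  2.3
  1.2  1.  -1.  -0.7 -0.2  0.3  0.8  0.7  0.2  0.2  0.8  0.7]
```

```bash
python3 - <<'E'
from h import *
L=lambda n:np.load(f'pics/{n}.npz')['pixels']
def m(n0,n1,u0,v0,u1,v1):
    r=cv2.matchTemplate(L(n1)[120:300,130:350],L(n0)[v0:v1,u0:u1],cv2.TM_CCOEFF_NORMED);_,a,_,l=cv2.minMaxLoc(r);print(n0,n1,(l[0]+130-u0,l[1]+120-v0),round(a,3))
m('d6','d8',253,232,280,278); m('d6','d8',186,221,206,250)
r=cv2.matchTemplate(L('s8')[80:240,190:390],L('s6')[130:170,236:259],cv2.TM_CCOEFF_NORMED);print(cv2.minMaxLoc(r)[1::2])
r=cv2.matchTemplate(L('s8')[80:240,190:390],L('s6')[163:192,286:322],cv2.TM_CCOEFF_NORMED);print(cv2.minMaxLoc(r)[1::2])
d=np.abs(L('s8').astype(int)-L('s0'))[160:330,50:235].mean(2);print('tub change',d.mean(),(d>40).sum())
from bench import robot
s=robot.get_state();print(s['ee_pos'],s['qvel'].round(4))
E
```

```text
d6 d8 (0, -29) 0.845
d6 d8 (-4, -26) 0.952
(0.9324088096618652, (46, 24))
(0.9483035802841187, (98, 58))
tub change 11.796216216216216 3299
[0.55388025 0.08434112 0.25478561] [-0.0003  0.0017 -0.0002  0.001  -0.0001  0.0017]
```

```bash
python3 -c "
from bench import robot
print(robot.sign_off())"
```

```text
the job is handed in; nothing more can be done
None
```

The tumbler is standing on its base in the tray, and the arm is holding the tray still and level about 10 cm above the tiles with tumbler and katori upright. The job was handed in at about 21 s on the robot's clock, no verdict came back, and I did not separately confirm the things on the tub, though the arm never worked near them after rising straight up at the start.

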